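# Set the straightedge to the pins and line up the sleeves

## Task

Lay out the sleeves for sub-assembly: slide the straightedge along the board, without lifting it off, until its far edge touches both pins at once, with its middle near the board's white centre line. Then stand every sleeve that is there upright on the board in one neat side-by-side row, each one touching the straightedge's near edge (the robot's side): the tall sleeves left of the white centre line, the short ones right of it, as seen from the robot. Leave the straightedge touching both pins and do not shift the bin, the tub or the steel slug.

Things in the scene. Friction and masses are not known exactly. Their poses are not given: they have to be found in the camera images.
- board: Fixed flat black assembly board: 260 mm deep (its x, away from the robot), 420 mm wide (its y, to the robot's left), 15 mm thick, turned a few degrees. White centre line from front to back (along x at y = 0). Two upright steel pins near its far edge, at x = 90, y = +150 and -150 mm. Origin: centre of its underside, z up; its top is at z = 15 mm.
- pin_left (a point): Centre of the top of the left pin on the board: 12 mm in diameter, rising 30 mm above the board's top, in a white spot; fixed. Same axes as the board.
- pin_right (a point): Centre of the top of the right pin on the board: 12 mm in diameter, rising 30 mm above the board's top, in a white spot; fixed. Same axes as the board.
- straightedge: Loose plain aluminium bar 360 mm long (its y), 35 mm wide (its x), 20 mm high, about 0.45 kg, dark graduations on top; lies on the board on the robot's side of the pins, some way off and askew. Can be gripped across its width from above at the middle; either long edge may be used. Origin: centre of its underside, z up.
- tall1: Tall machined metal sleeve (may be absent), 100 mm high: a round foot 48 mm in diameter and 30 mm high, and above it a plain round stem 40 mm in diameter up to the top; about 0.3 kg. It starts standing upright on the bench to the left or right of the board. Origin: centre of its underside, z up.
- tall2: Tall machined metal sleeve (may be absent), 100 mm high: a round foot 48 mm in diameter and 30 mm high, and above it a plain round stem 40 mm in diameter up to the top; about 0.3 kg. It starts standing upright on the bench to the left or right of the board. Origin: centre of its underside, z up.
- tall3: Tall machined metal sleeve (may be absent), 100 mm high: a round foot 48 mm in diameter and 30 mm high, and above it a plain round stem 40 mm in diameter up to the top; about 0.3 kg. It starts standing upright on the bench to the left or right of the board. Origin: centre of its underside, z up.
- short1: Short machined metal sleeve (may be absent), 70 mm high: a round foot 48 mm in diameter and 30 mm high, and above it a plain round stem 40 mm in diameter up to the top; about 0.3 kg. It starts standing upright on the bench to the left or right of the board. Origin: centre of its underside, z up.
- short2: Short machined metal sleeve (may be absent), 70 mm high: a round foot 48 mm in diameter and 30 mm high, and above it a plain round stem 40 mm in diameter up to the top; about 0.3 kg. It starts standing upright on the bench to the left or right of the board. Origin: centre of its underside, z up.
- short3: Short machined metal sleeve (may be absent), 70 mm high: a round foot 48 mm in diameter and 30 mm high, and above it a plain round stem 40 mm in diameter up to the top; about 0.3 kg. It starts standing upright on the bench to the left or right of the board. Origin: centre of its underside, z up.
- bin: Bystander: open blue plastic parts bin 120 x 110 x 70 mm, beyond the board. Origin: centre of its underside.
- tub: Bystander: blue tub with a white lid, 90 mm in diameter, 85 mm high, beyond the board. Origin: centre of its underside.
- slug: Bystander: dark steel slug, 80 mm in diameter, 50 mm high, beyond the board. Origin: centre of its underside.

How it is judged:
On the way:
1. the straightedge lies on the board, at rest, touching both pins at once on the robot's side of them (x of pin_left in the frame of straightedge between -0.026 and 0.026 m and y of pin_left in the frame of straightedge between -0.178 and 0.178 m and x of pin_right in the frame of straightedge between -0.026 and 0.026 m and y of pin_right in the frame of straightedge between -0.178 and 0.178 m and angle between the x axis of straightedge and the x axis of board, either way round below 0.04 rad and x of straightedge in the frame of board below 0.08 m and z of straightedge in the frame of board below 0.021 m and linear speed of straightedge below 0.02 m/s), for 0.3 s.
At the end, for the whole second after the job is handed in: Straightedge flat on the board, robot's side of the pins, under 2.5 mm from both. Every sleeve upright (0.1 rad), still, released, on the board, within 4 mm of touching the near edge, axis within 170 mm of the straightedge's middle; tall ones 12 mm or more left of the centre line, short ones right (all of step 1 and x of tall1 in the frame of board between 0.0205 and 0.03 m and z of tall1 in the frame of board between 0.011 and 0.02 m and angle between each of tall1, tall2, tall3, short1, short2, short3's own z axis and vertical below 0.1 rad and linear speed of each of tall1, tall2, tall3, short1, short2, short3 below 0.02 m/s and y of tall1 in the frame of straightedge between -0.17 and 0.17 m and y of each of tall1, tall2, tall3 in the frame of board above 0.012 m and contact force between the fingers and tall1 below 0.1 N and x of tall2 in the frame of board between 0.0205 and 0.03 m and z of tall2 in the frame of board between 0.011 and 0.02 m and y of tall2 in the frame of straightedge between -0.17 and 0.17 m and contact force between the fingers and tall2 below 0.1 N and x of tall3 in the frame of board between 0.0205 and 0.03 m and z of tall3 in the frame of board between 0.011 and 0.02 m and y of tall3 in the frame of straightedge between -0.17 and 0.17 m and contact force between the fingers and tall3 below 0.1 N and x of short1 in the frame of board between 0.0205 and 0.03 m and z of short1 in the frame of board between 0.011 and 0.02 m and y of short1 in the frame of straightedge between -0.17 and 0.17 m and y of each of short1, short2, short3 in the frame of board below -0.012 m and contact force between the fingers and short1 below 0.1 N and x of short2 in the frame of board between 0.0205 and 0.03 m and z of short2 in the frame of board between 0.011 and 0.02 m and y of short2 in the frame of straightedge between -0.17 and 0.17 m and contact force between the fingers and short2 below 0.1 N and x of short3 in the frame of board between 0.0205 and 0.03 m and z of short3 in the frame of board between 0.011 and 0.02 m and y of short3 in the frame of straightedge between -0.17 and 0.17 m and contact force between the fingers and short3 below 0.1 N).
It fails at once if a bystander (bin, tub, slug) is shifted by more than 25 mm (distance of any of bin, tub, slug from where it was at the start of the episode above 0.025 m).
It fails at once if the straightedge is lifted off the board (more than 25 mm) (height (world z) of straightedge above 0.04 m).
Of tall1, tall2, tall3, short1, short2, short3 only 4 to 6 are there at a start; the rules pass over those that are not, and their reading is None.
At some moment in a run one of short1, short2, short3 may be knocked a few centimetres aside while the robot is not near it.
It also fails if it takes over 210 s, if anything falls off the work surface, if the arm or the gripper's body presses on something with over 40 N, if the wrist force passes 120 N, or if a joint passes its speed limit or range.

## Robot

A 6-joint arm with a two-finger parallel gripper is mounted at the origin on the work surface. World frame = base frame: x ahead of the robot, y to its left, z up, the work surface at z = 0. Lengths are in m, angles in rad, forces in N, time in s.
With the tool pointing down it reaches from about 0.4 to 0.925 m from the base axis. Payload 3.4 kg.
Tool frame: the origin (TCP) lies between the finger pads; the fingertips stand finger_overhang ahead of it and the grasp point (between the pads) is the TCP (finger_overhang is the distance from the TCP to the fingertips, in m); z points along the fingers, y is the direction in which the jaws open and shut (so a half turn about z gives the same grasp; the last joint's range is limited). The gripper opens to 85 mm and grips with 20 to 120 N. Pads are 22 mm wide; open, the fingers measure 114 mm over their backs; the gripper's body (76 mm by 85 mm) begins 54 mm behind the grasp point. The pads swing forward as they close: fully open they stand 13 mm farther back than shut.
Start: joints at [-1.194, 0.307, 1.506, -0, 1.328, -0.073], TCP at [0.25, -0.518, 0.218] pointing down, gripper open.
Joint ranges: [-3.12, 3.12], [-1.05, 2.28], [0.14, 2.33], [-1.42, 4.57], [0.1, 2.73], [-2.68, 2.68]. Speed limits (rad/s): [2.57, 2.57, 3.14, 3.14, 3.14, 3.14].

## Interface

Orientations are given as [roll, pitch, yaw] about the fixed x, y, z axes, in that order (R = Rz(yaw) Ry(pitch) Rx(roll)).
In Python, from workcell import state, snapshot, sign_off, look_for, place_of, finger_overhang gives the robot as it stands. The module is installed in compiled form; this text tells all that it offers.
- The arm moves only by the shell command python3 -m jog 'ROWS' [OPENING] [FORCE]. ROWS is JSON, a list that holds one entry, the list of rows, each a list of 6 numbers: the shift along the tool's x, y, z in units of 30 mm (1.0 is 30 mm), then the turn, a rotation vector about the tool's x, y, z in units of 8 degrees (1.0 is 8 degrees). A call has 1 to 20 rows; each row shifts and turns the commanded pose from where the row before left it, along the tool's axes as they then stand; what a row does not reach is not made up. A row lasts 1/10 s, in which the tool goes at most 50 mm and 8.59 degrees, less where a joint would pass 70% of its speed; a pose out of reach is approached as far as the arm can. A call is refused whole if a number of a shift passes 1 or a number of a turn 1, either way. A call with a gripper value outside its range is refused whole. OPENING is the closure, from 0 (fully open) to 1 (shut), set as the call begins (- or left out, the last holds). The fingers move at their own pace and stop on an object; FORCE is the grip in N (left out, the last holds). Time passes only in rows, so rows that do not move let the fingers close. It gives the time, the measured TCP pose, the force and the opening at its end, in the units of the state.
- state(): the state, without advancing time (a new reading comes with each control period).
- snapshot(name): name is "scene" or "side" or "wrist"; returns a dict with "frame" (400x640x3 uint8, red, green, blue), "depth" (400x640 float32, m along the optical axis (not along the pixel's ray), 0 where there is no reading), "fx", "fy", "cx", "cy" (pixels), "world_from_camera" (4x4, takes a point from camera to world coordinates). Camera axes: x right, y down, z forward; pixel columns grow to the right and rows downward; lengths in m; the calibration is good to about 2 mm. A picture is of the moment at which its call begins.
- sign_off(): hands the job in, once; it reports no verdict.
Trained networks look in the newest picture that a camera, given by its name, has taken for a name from the list of things; names that differ only in an ending like _2 or _b are one class to them, and where a whole thing is asked for, a point or a joint stands for the part that bears it (a point fixed in the world has none). Each returns a list of dicts, best first, with "conf" (0 to 1); they miss things now and then, are a little off and sometimes report something else, mostly with a low value. They report only what shows in the picture. A call takes as long as a camera call.
- look_for(camera, name): "bbox" ([centre column, centre row, width, height] in pixels, round what is visible of it).
- place_of(camera, name): "uv" ([column, row] in pixels: a listed point, or the origin of a listed thing).
The state is a dict: "time_s": time; "joints": joint angles; "qvel": joint speeds; "effort": joint torques, N m; "position": TCP position; "tcp_rot": TCP orientation; "contact_force": force on the tool from outside, world axes, zero at the start; "torque": the same for the moment, N m; "gripper_width": finger opening in m.
Only numpy, scipy, OpenCV 4.12 (cv2) and the standard library are available. Lean on these libraries where they do the work, as an engineer would, in place of code of your own. Each camera call takes 0.05 s, during which the arm holds its last target. There are 200 camera calls.

## Working session

There is one attempt and no reset: what is moved stays moved. The work goes in short steps, Python scripts to look and compute and a shell command to move; the robot and the scene stay as the last step left them, time stands still between calls to the robot, and variables do not carry over. Pictures are saved under pics/ and viewed, about 12 in all and at most 16, crops included, and the job is handed in when it is done.

```bash
mkdir -p pics; ls
python3 - <<'E'
from workcell import *
import cv2
print(state(), finger_overhang)
for n in ("scene","side"):
    s=snapshot(n); cv2.imwrite(f"pics/{n}0.png",s["frame"][:,:,::-1])
    print(n,s["fx"],s["cx"],s["world_from_camera"].round(3).tolist())
    for t in ("board","pin_left","pin_right","straightedge","tall1","short1"):
        print(t,[(round(d["conf"],2),[round(float(x)) for x in d["uv"]]) for d in place_of(n,t)][:8])
E
```

```text
pics
{'time_s': 0.0, 'joints': array([-1.19351392e+00,  3.07567696e-01,  1.50768822e+00,  1.56856249e-06,
        1.32843787e+00, -7.34651846e-02]), 'qvel': array([-0.00062624, -0.0011805 , -0.0019518 , -0.00052673, -0.00017232,
        0.0009466 ]), 'effort': array([ 1.80031425e-04, -4.57546413e+01, -2.51915842e+01,  9.81689891e-05,
        1.34252707e-02,  7.25366306e-06]), 'position': array([ 0.25021221, -0.51687404,  0.21737855]), 'tcp_rot': array([-3.13949731e+00, -1.55738340e-04,  4.50747052e-01]), 'contact_force': array([ 0.37792204, -0.39558287,  0.08936005]), 'torque': array([ 0.00628756, -0.01390424,  0.00027553]), 'gripper_width': 0.0852519367518815} 0.019
scene 464.1147119789474 322.5794906665415 [[0.318, 0.514, -0.797, 1.457], [0.948, -0.191, 0.255, -0.29], [-0.021, -0.836, -0.548, 0.656], [0.0, 0.0, 0.0, 1.0]]
board [(0.77, [327, 206])]
pin_left [(0.92, [400, 195]), (0.63, [182, 232])]
pin_right [(0.98, [284, 225])]
straightedge [(0.64, [308, 196]), (0.37, [368, 270])]
tall1 [(0.71, [438, 181]), (0.67, [193, 260]), (0.65, [417, 163])]
short1 [(0.79, [183, 208]), (0.5, [184, 235])]
side 452.2490961279863 323.0125927171814 [[-0.806, -0.322, 0.497, 0.03], [-0.592, 0.409, -0.695, 0.796], [0.021, -0.854, -0.52, 0.667], [0.0, 0.0, 0.0, 1.0]]
board [(0.78, [339, 237])]
pin_left [(0.75, [274, 243])]
pin_right [(0.6, [336, 190]), (0.37, [252, 320])]
straightedge [(0.93, [362, 234])]
tall1 [(0.9, [250, 321]), (0.81, [381, 179]), (0.7, [296, 342])]
short1 [(0.85, [404, 187]), (0.81, [222, 286]), (0.74, [443, 198])]
```

View pics/scene0.png

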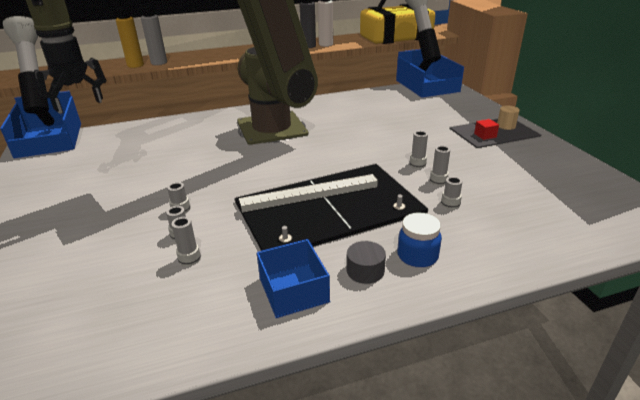

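View pics/side0.png

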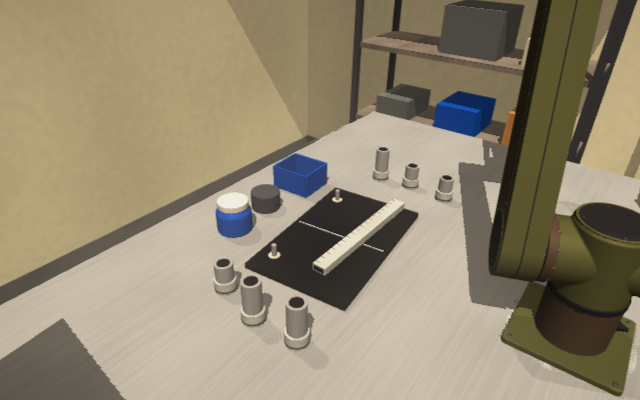

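The scene view shows all six sleeves. On the robot's left (image right) are talls at (419,150) and (441,165) and a short at (453,192). On its right are shorts at (178,195) and (177,215) and a tall at (185,240). The bar lies askew across (240,200)–(375,183), and the pins are at (285,232) and (400,201). The side view agrees.

```bash
cat > h.py <<'E'
import numpy as np, cv2
from workcell import *
from scipy.optimize import least_squares
def cloud(n, png=None):
    s=snapshot(n); 
    if png: cv2.imwrite(f"pics/{png}.png",s["frame"][:,:,::-1])
    d=s["depth"]; v,u=np.mgrid[:400,:640]
    c=np.stack([(u-s["cx"])/s["fx"]*d,(v-s["cy"])/s["fy"]*d,d,np.ones_like(d)],-1)
    P=(c@s["world_from_camera"].T)[...,:3]; P[d==0]=np.nan
    return s,P
def fitc(p,r):
    f=lambda c:np.hypot(p[:,0]-c[0],p[:,1]-c[1])-r
    q=least_squares(f,np.nanmean(p,0)[:2],loss="soft_l1",f_scale=.002); return q.x, np.sqrt(np.mean(q.fun**2))
def clusters(P,zlo,zhi,box,eps=.008):
    """2D connected blobs of points with z in range, on a 2 mm grid"""
    p=P.reshape(-1,3); p=p[np.isfinite(p).all(1)]
    p=p[(p[:,2]>zlo)&(p[:,2]<zhi)&(p[:,0]>box[0])&(p[:,0]<box[1])&(p[:,1]>box[2])&(p[:,1]<box[3])]
    g=np.zeros((600,1000),np.uint8); i=((p[:,0]-.2)/.002).astype(int).clip(0,599); j=((p[:,1]+1)/.002).astype(int).clip(0,999); g[i,j]=1
    n,l=cv2.connectedComponents(cv2.dilate(g,np.ones((5,5),np.uint8)))
    return [p[l[i,j]==k] for k in range(1,n) if (l[i,j]==k).sum()>25]
def sleeves(Ps,box=(.25,.95,-.6,.6)):
    Q=np.concatenate([P.reshape(-1,3) for P in Ps]); out=[]
    for c in clusters(Q,.045,.135,box):
        h=np.percentile(c[:,2],98); st=c[c[:,2]<h-.008]
        if len(st)<15: continue
        x,e=fitc(st,.020); out.append((x.round(4),round(h,4),round(e,4),len(st),np.ptp(c[:,0]).round(3)))
    return out
E
python3 - <<'E'
from h import *
r=[cloud("scene"),cloud("side")]
for (s,P) in r: 
    print("one"); [print(o) for o in sleeves([P])]
for (s,P),n in zip(r,("scene","side")):
    f=s["frame"].astype(int); m=(f.max(-1)<45)&(abs(P[...,2]-.015)<.006)&(P[...,0]>.35)&(P[...,0]<.95)&(abs(P[...,1])<.35)
    m=cv2.morphologyEx(m.astype(np.uint8),cv2.MORPH_OPEN,np.ones((3,3)))>0
    q=P[m][:,:2].astype(np.float32); print("board",cv2.minAreaRect(q),np.median(P[m][:,2]))
    b=(f.min(-1)>110)&(abs(P[...,2]-.035)<.005)&(P[...,0]>.35)&(P[...,0]<.9)&(abs(P[...,1])<.32)
    nn,l,st,_=cv2.connectedComponentsWithStats(b.astype(np.uint8)); k=1+st[1:,4].argmax()
    print("bar",cv2.minAreaRect(P[l==k][:,:2].astype(np.float32)),np.median(P[l==k][:,2]))
    for t in ("pin_left","pin_right"):
        for d in place_of(n,t):
            u,v=np.array(d["uv"]).round().astype(int); w=P[v-3:v+4,u-3:u+4].reshape(-1,3); w=w[(w[:,2]>.03)]
            # ray at pin height .045
            R=s["world_from_camera"]; ray=R[:3,:3]@[(d["uv"][0]-s["cx"])/s["fx"],(d["uv"][1]-s["cy"])/s["fy"],1]; t0=(.045-R[2,3])/ray[2]
            print(t,round(d["conf"],2),(R[:3,3]+t0*ray).round(4),w.mean(0).round(4) if len(w) else None)
E
```

```text
one
(array([ 0.4069, -0.3347]), np.float64(0.0721), np.float64(0.0016), 111, np.float64(0.044))
(array([0.4087, 0.3391]), np.float64(0.1018), np.float64(0.0021), 226, np.float64(0.044))
(array([0.5125, 0.3469]), np.float64(0.1021), np.float64(0.0019), 250, np.float64(0.043))
(array([ 0.5184, -0.3428]), np.float64(0.0724), np.float64(0.0012), 56, np.float64(0.043))
(array([ 0.6158, -0.3306]), np.float64(0.1019), np.float64(0.0011), 376, np.float64(0.044))
(array([0.6218, 0.3176]), np.float64(0.072), np.float64(0.0016), 106, np.float64(0.044))
(array([ 0.8029, -0.1389]), np.float64(0.0714), np.float64(0.0458), 943, np.float64(0.128))
(array([0.7925, 0.1319]), np.float64(0.0869), np.float64(0.0111), 633, np.float64(0.087))
one
(array([ 0.4079, -0.3353]), np.float64(0.0712), np.float64(0.0019), 80, np.float64(0.039))
(array([0.4098, 0.3385]), np.float64(0.1016), np.float64(0.0009), 424, np.float64(0.04))
(array([0.5138, 0.3468]), np.float64(0.1014), np.float64(0.001), 400, np.float64(0.04))
(array([ 0.52  , -0.3432]), np.float64(0.0708), np.float64(0.0018), 70, np.float64(0.04))
(array([
[... 435 characters left out ...]
4369354), 5.426553249359131) 0.01537649423477272
bar ((0.4848310053348541, -0.011369869112968445), (0.36081159114837646, 0.04181065782904625), 89.1861572265625) 0.035296780103779235
pin_left 0.55 [0.6086 0.1791 0.045 ] [0.6068 0.1791 0.0415]
pin_right 0.69 [ 0.6288 -0.1193  0.045 ] [ 0.6357 -0.1184  0.044 ]
board ((0.5670120716094971, 0.0856240913271904), (0.09630206972360611, 0.1564844697713852), 1.4082952737808228) 0.01452182022505033
bar ((0.48260995745658875, -0.011418759822845459), (0.36406397819519043, 0.037556130439043045), 88.91845703125) 0.034337164346494975
pin_left 0.73 [0.6032 0.1835 0.045 ] [0.604  0.1826 0.0419]
pin_right 0.85 [ 0.6352 -0.0974  0.045 ] [ 0.6372 -0.1138  0.0378]
```

```bash
python3 -m jog '[[[0,0,0,0,0,-0.99],[0,0,0,0,0,-0.99],[0,0,0,0,0,-0.99],[0,0,0,0,0,-0.99],[0,0,0,0,0,-0.99],[0,0,0,0,0,-0.99],[0,0,0,0,0,-0.99],[0,0,0,0,0,-0.97],[0,0,0,0,0,0]]]' 0
python3 -m jog '[[[0.85,0.38,0,0,0,0],[0.85,0.38,0,0,0,0],[0.85,0.38,0,0,0,0],[0.85,0.38,0,0,0,0],[0.85,0.38,0,0,0,0],[0.85,0.38,0,0,0,0],[0.85,0.38,0,0,0,0],[0.85,0.38,0,0,0,0],[0.85,0.38,0,0,0,0],[0.85,0.38,0,0,0,0],[0.85,0.38,0,0,0,0],[0.85,0.38,0,0,0,0],[0.85,0.38,0,0,0,0],[0.85,0.38,0,0,0,0],[0.85,0.38,0,0,0,0],[0.85,0.38,0,0,0,0],[0.85,0.38,0,0,0,0],[0.85,0.38,0,0,0,0],[0.85,0.38,0,0,0,0],[0.85,0.38,0,0,0,0]]]'
python3 -m jog '[[[0,0,0,0,0,0],[0,0,0,0,0,0],[0,0,0,0,0,0]]]'
python3 - <<'E'
from h import *
s,P=cloud("wrist","w1"); print(s["world_from_camera"].round(3).tolist(),s["fx"])
f=s["frame"].astype(int); b=(abs(P[...,2]-.035)<.005)&(f.min(-1)>90)
nn,l,st,_=cv2.connectedComponentsWithStats(b.astype(np.uint8)); k=1+st[1:,4].argmax()
print(st[k],cv2.minAreaRect(P[l==k][:,:2].astype(np.float32)),np.median(P[l==k][:,2]))
for t in ("pin_left","pin_right"): print(t,place_of("wrist",t))
E
```

```text
time_s: 1.9
position: [0.2505, -0.5176, 0.2183]
tcp_rot: [-3.142, -0.0, 1.554]
contact_force: [0.9, -0.1, 0.1]
gripper_width: 0.0855
time_s: 3.9
position: [0.4875, -0.0104, 0.2185]
tcp_rot: [3.141, 0.0, 1.55]
contact_force: [0.7, -0.2, 0.4]
gripper_width: 0.0854
time_s: 4.2
position: [0.4866, -0.0121, 0.2182]
tcp_rot: [-3.141, 0.0, 1.552]
contact_force: [0.2, -0.7, -0.8]
gripper_width: 0.0858
[[1.0, -0.018, -0.006, 0.487], [-0.019, -0.961, -0.277, 0.058], [-0.0, 0.277, -0.961, 0.373], [0.0, 0.0, 0.0, 1.0]] 280.19045763468114
[ 297    8   33  294 8457] ((0.48251354694366455, -0.010849148035049438), (0.3619830310344696, 0.03511505573987961), 88.9461669921875) 0.03433620572705387
pin_left [{'uv': [428.3, 256.3], 'conf': 0.75}, {'uv': [554.3, 37.3], 'conf': 0.6}]
pin_right [{'uv': [429.8, 253.0], 'conf': 0.8}]
```

View pics/w1.png

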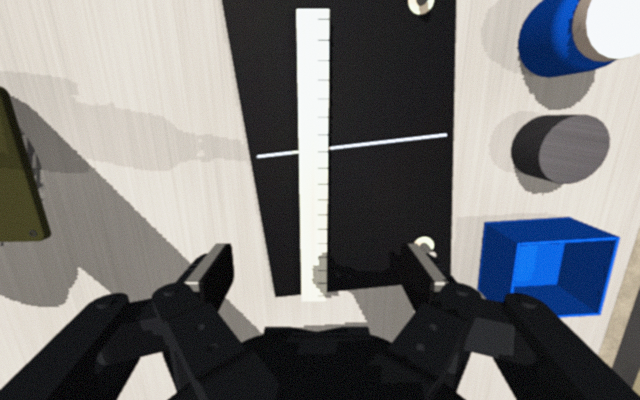

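The whole bar shows, columns 297–329 and rows 8–302. The white line runs from (258,156) to (447,135), and the pins are at about (421,3) and (425,243).

Run:
```python
from h import *
s,P=cloud("wrist")
R=s["world_from_camera"]
def at(u,v,z):
    r=R[:3,:3]@[(u-s["cx"])/s["fx"],(v-s["cy"])/s["fy"],1]; return (R[:3,3]+(z-R[2,3])/r[2]*r)[:2].round(4)
a,b=at(258,156,.015),at(447,135,.015); print("line",a,b,(a+b)/2,np.arctan2(*(b-a)[::-1]))
f=s["frame"].astype(int)
m=(f.min(-1)>110)&(abs(P[...,2]-.015)<.006)&(P[...,0]>.35)&(P[...,0]<.69)&(abs(P[...,1]-.03)<.09)
q=P[m]; q=q[(abs(q[:,1]-.024)<.02)]; c=np.polyfit(q[:,0],q[:,1],1); print("linefit",c,len(q),q[:,0].min(),q[:,0].max())
for x0,y0 in((.606,.181),(.633,-.117)):
    d=np.hypot(P[...,0]-x0,P[...,1]-y0)<.022
    t=P[d&(P[...,2]>.036)]; w=P[d&(P[...,2]<.025)&(f.min(-1)>110)]
    print("pin top",len(t),t.mean(0).round(4) if len(t) else 0,np.ptp(t,axis=0) if len(t) else 0,"spot",len(w),w.mean(0).round(4) if len(w) else 0)
```

```text
line [0.4122 0.0118] [0.6505 0.0333] [0.53135 0.02255] 0.08997879149858638
linefit [ 0.07960479 -0.01889069] 762 0.40933898296951426 0.661930158253795
pin top 0 0 0 spot 253 [0.6047 0.1742 0.015 ]
pin top 46 [ 0.6339 -0.1137  0.0419] [0.01128993 0.0069361  0.00987068] spot 148 [ 0.6354 -0.1106  0.0153]
```

```bash
python3 -m jog '[[[0.04,-0.14,0.8,0,0,0],[0,0,0.8,0,0,0],[0,0,0.8,0,0,0],[0,0,0.8,0,0,0],[0,0,0.8,0,0,0],[0,0,0.8,0,0,0],[0,0,0.6,0,0,0],[0,0,0.4,0,0,0],[0,0,0.15,0,0,0],[0,0,0,0,0,0],[0,0,0,0,0,0]]]' 0
python3 -m jog '[[[0,0,0,0,0,0],[0,0,0,0,0,0],[0,0,0,0,0,0],[0,0,0,0,0,0],[0,0,0,0,0,0],[0,0,0,0,0,0],[0,0,0,0,0,0],[0,0,0,0,0,0],[0,0,0,0,0,0],[0,0,0,0,0,0]]]' 1 40
```

```text
time_s: 5.5
position: [0.4834, -0.0105, 0.0403]
tcp_rot: [3.141, 0.0, 1.553]
contact_force: [-0.0, 0.5, 0.8]
gripper_width: 0.0854
time_s: 6.5
position: [0.4829, -0.0102, 0.0398]
tcp_rot: [-3.142, -0.0, 1.554]
contact_force: [0.4, -0.5, 1.0]
gripper_width: -0.0003
```

Run:
```python
from h import *
cloud("wrist","w2"); s,P=cloud("side"); f=s["frame"]; cv2.imwrite("pics/s2.png",cv2.resize(f[120:330,200:480,::-1],None,fx=2.5,fy=2.5))
```

```text
(no output)
```

View pics/s2.png

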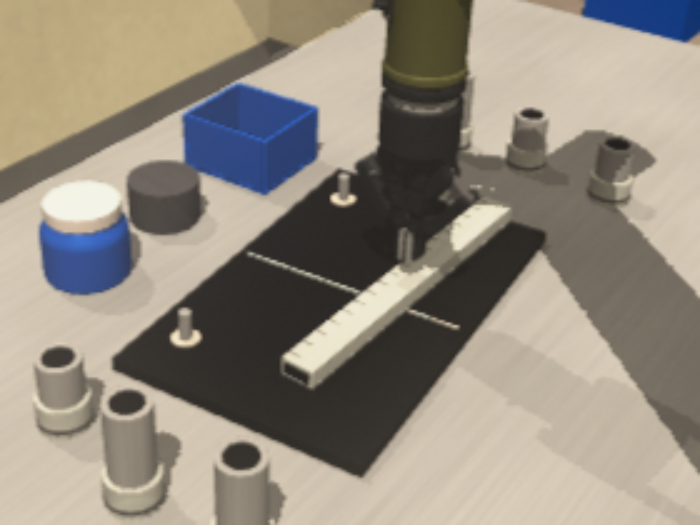

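The fingers are shut over or just beyond the bar's far edge, near (408,250) in the crop. They did not grip it. I'll check the bar pose and the fingertip height.

Run:
```python
from h import *
for n in ("side","scene"):
    s,P=cloud(n); f=s["frame"].astype(int); b=(abs(P[...,2]-.035)<.004)&(f.min(-1)>110)&(P[...,0]>.4)&(P[...,0]<.6)&(abs(P[...,1])<.25)
    q=P[b][:,:2].astype(np.float32); print(n,cv2.minAreaRect(q))
    for lo,hi in((-.2,-.06),(.05,.2)):
        k=q[(q[:,1]>lo)&(q[:,1]<hi)]; print(np.median(k,0),np.percentile(k[:,0],[2,98]))
    m=(f.max(-1)<110)&(np.hypot(P[...,0]-.483,P[...,1]+.01)<.025)&(P[...,2]>.018); z=P[m]
    print("finger",len(z),np.percentile(z[:,2],[0,2,5,20]),z[z[:,2]<.05].mean(0) if len(z) else 0)
```

```text
side ((0.48270702362060547, -0.008616983890533447), (0.35798680782318115, 0.03787454962730408), 89.00068664550781)
[ 0.47718704 -0.12898487] [0.46263246 0.49579197]
[0.48370844 0.11464922] [0.46724625 0.5023301 ]
finger 601 [0.03487907 0.06040098 0.06665095 0.09373141] [ 0.49737265 -0.0202433   0.03527052]
scene ((0.484112948179245, -0.01133100688457489), (0.3599507510662079, 0.04113483428955078), 88.99727630615234)
[ 0.48473033 -0.1295723 ] [0.46482905 0.50015593]
[0.48863497 0.10694724] [0.46899057 0.50355433]
finger 440 [0.03009817 0.05625547 0.06274157 0.08235702] [ 0.48874666 -0.01952531  0.03360204]
```

View pics/w2.png

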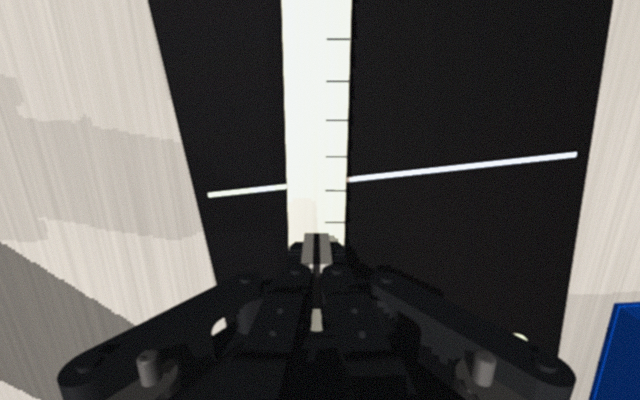

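Run:
```python
from h import *
s,P=cloud("wrist")
for v in range(226,275,4): print(v,P[v,306].round(4),P[v,326].round(4),s["frame"][v,306])
for n in ("side","scene"):
    s,P=cloud(n); m=(np.hypot(P[...,0]-.483,P[...,1]+.01)<.03)&(P[...,2]>.039)
    print(n,np.percentile(P[m][:,2],[0,1,3,10,20]))
    v,u=np.nonzero(m&(P[...,2]<.065)); print(u.min(),u.max(),v.min(),v.max(), len(u)); 
    if len(u): print(P[v,u].mean(0))
```

```text
226 [ 0.4761 -0.004   0.0342] [ 0.4884 -0.0045  0.0337] [237 236 222]
230 [ 0.476  -0.0065  0.0345] [ 0.4883 -0.007   0.034 ] [239 235 225]
234 [0.477  0.001  0.0582] [0.4876 0.001  0.0585] [119 115 106]
238 [0.4772 0.0011 0.0634] [0.4874 0.0005 0.0625] [107 102  94]
242 [0.4773 0.0008 0.0674] [0.4872 0.0007 0.0678] [114 111 104]
246 [0.4775 0.0008 0.072 ] [4.871e-01 4.000e-04 7.160e-02] [115 109 101]
250 [0.4777 0.0011 0.0768] [0.4869 0.0012 0.0773] [111 105 101]
254 [0.4778 0.0014 0.0812] [0.4868 0.0016 0.0821] [113 110 102]
258 [0.478  0.0017 0.0856] [0.4867 0.0011 0.0848] [107 104  99]
262 [0.4781 0.0015 0.0887] [0.4866 0.0006 0.0873] [99 97 92]
266 [0.4783 0.0019 0.0928] [0.4864 0.0018 0.0928] [43 43 43]
270 [0.4784 0.0018 0.0957] [0.4863 0.0017 0.0957] [20 21 25]
274 [0.4785 0.0022 0.0992] [0.4862 0.0019 0.099 ] [22 21 27]
side [0.05245971 0.057854   0.06334147 0.07531475 0.09614999]
358 370 219 225 35
[ 0.47989131 -0.0033739   0.06054612]
scene [0.05293832 0.05706984 0.06269098 0.07658811 0.10619242]
305 314 178 183 26
[ 0.48918095 -0.01259859  0.05951043]
```

The depth images show the shut tips at z≈0.057 while the state reports a TCP z of 0.040. The true grasp point is therefore about 36 mm higher than reported, so tip ≈ reported z + 0.017. The scene, side and wrist cameras all agree on this, and x and y are fine. I'll correct for it and grip again.

```bash
python3 -m jog '[[[0,0,0,0,0,0],[0,0,0,0,0,0],[0,0,0,0,0,0],[0,0,0,0,0,0],[0,0,0,0,0,0],[0,0,0,0,0,0],[0,0,0.4,0,0,0],[0,0,0.4,0,0,0],[0,0,0.3,0,0,0],[0,0,0.1,0,0,0],[0,0,0,0,0,0]]]' 0
python3 -m jog '[[[0,0,0,0,0,0],[0,0,0,0,0,0],[0,0,0,0,0,0],[0,0,0,0,0,0],[0,0,0,0,0,0],[0,0,0,0,0,0],[0,0,0,0,0,0],[0,0,0,0,0,0]]]' 1 40
```

```text
time_s: 7.95
position: [0.4826, -0.0102, 0.0034]
tcp_rot: [-3.14, -0.0, 1.554]
contact_force: [-0.0, -0.4, -0.4]
gripper_width: 0.085
time_s: 8.75
position: [0.483, -0.0103, 0.0043]
tcp_rot: [3.141, 0.0, 1.554]
contact_force: [-0.8, -0.7, 6.1]
gripper_width: 0.034
```

```bash
python3 -m jog '[[[0,0,-0.03,0,0,-0.2],[0,0,0,0,0,-0.2],[0,0,0,0,0,-0.2],[0,0,0,0,0,-0.16],[0.1,0.37,0,0,0,0],[0.1,0.37,0,0,0,0],[0.1,0.37,0,0,0,0],[0.1,0.37,0,0,0,0],[0.1,0.37,0,0,0,0],[0.1,0.37,0,0,0,0],[0.1,0.37,0,0,0,0],[0.1,0.37,0,0,0,0],[0.1,0.37,0,0,0,0],[0.08,0.34,0,0,0,0],[0,0,0,0,0,0],[0,0,0,0,0,0]]]'
python3 - <<'E'
from h import *
s,P=cloud("scene","s3"); cloud("wrist","w3")
E
```

```text
time_s: 10.35
position: [0.5897, 0.0289, 0.0045]
tcp_rot: [-3.141, 0.0, 1.66]
contact_force: [-0.1, 0.1, -5.7]
gripper_width: 0.0339
```

View pics/s3.png

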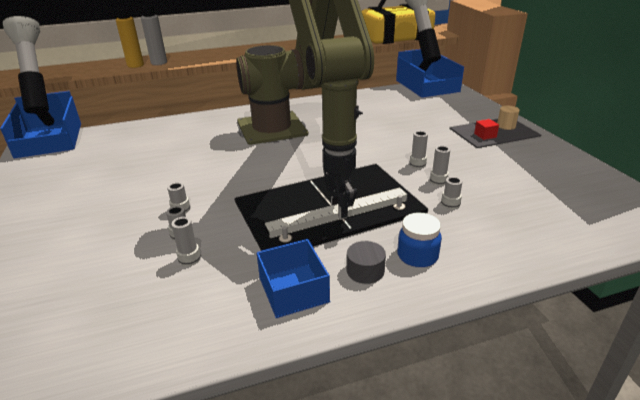

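The bar is now parallel and just short of the pins, with its ends near (275,230) and (405,195). I'll push it home gently.

```bash
python3 -m jog '[[[0,0.05,0.04,0,0,0],[0,0.05,0,0,0,0],[0,0.05,0,0,0,0],[0,0.05,0,0,0,0],[0,0,0,0,0,0]]]'
python3 -m jog '[[[0,0.05,0,0,0,0],[0,0.05,0,0,0,0],[0,0,0,0,0,0]]]'
```

```text
time_s: 10.95
position: [0.5888, 0.0288, 0.0045]
tcp_rot: [-3.13, -0.0, 1.66]
contact_force: [-13.6, -2.6, 13.9]
gripper_width: 0.0339
time_s: 11.25
position: [0.5908, 0.029, 0.0045]
tcp_rot: [-3.129, -0.0, 1.66]
contact_force: [-10.1, -1.6, 10.4]
gripper_width: 0.0343
```

Run:
```python
from h import *
for n in("wrist","scene","side"):
    s,P=cloud(n,"w4" if n=="wrist" else None); f=s["frame"].astype(int)
    b=(abs(P[...,2]-.035)<.004)&(f.min(-1)>100)&(P[...,0]>.54)&(P[...,0]<.66)&(abs(P[...,1]-.03)<.22)
    q=P[b][:,:2]
    for lo,hi in((-.145,-.12),(-.11,-.05),(.08,.16),(.19,.21)):
        k=q[(q[:,1]>lo)&(q[:,1]<hi)]
        if len(k)>20: print(n,lo,len(k),(k@[.996,.089]-np.array([.531,.0235])@[.996,.089]).round(4).min().round(4),np.percentile(k@[.996,.089]-np.array([.531,.0235])@[.996,.089],[2,98]).round(4))
```

```text
wrist 0.08 13525 0.0422 [0.0432 0.0765]
scene -0.145 103 0.0449 [0.0484 0.0801]
scene -0.11 258 0.041 [0.0449 0.0809]
scene 0.08 292 0.0438 [0.0459 0.0811]
scene 0.19 51 0.0449 [0.0459 0.0811]
side -0.145 53 0.0455 [0.0463 0.0767]
side -0.11 48 0.0436 [0.0441 0.0725]
side 0.08 310 0.0436 [0.0442 0.0793]
side 0.19 92 0.0436 [0.0448 0.079 ]
```

View pics/w4.png

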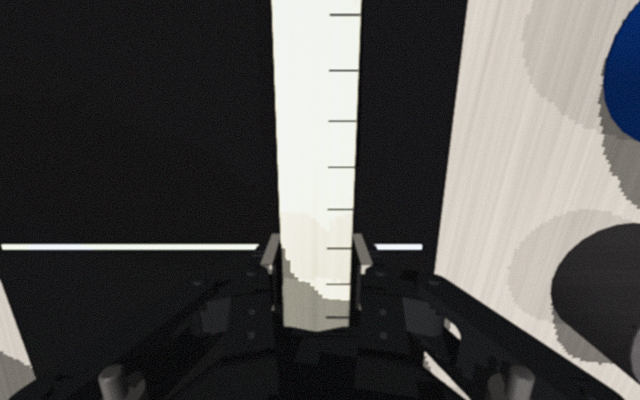

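The bar is square to the line but about 6 mm short, because the fingertips are dragging on the board (about 14 N upward). I'll ease the tips up and push on.

```bash
python3 -m jog '[[[0,0,-0.04,0,0,0],[0,0.05,0,0,0,0],[0,0,0,0,0,0]]]'
python3 -m jog '[[[0,0.05,0,0,0,0],[0,0.05,0,0,0,0],[0,0,0,0,0,0]]]'
python3 -m jog '[[[0,0.05,0,0,0,0],[0,0.05,0,0,0,0],[0,0,0,0,0,0]]]'
```

```text
time_s: 11.7
position: [0.5966, 0.0293, 0.0045]
tcp_rot: [-3.135, 0.0, 1.662]
contact_force: [-7.3, -0.9, 3.4]
gripper_width: 0.0339
time_s: 12.0
position: [0.5966, 0.0293, 0.0045]
tcp_rot: [-3.129, 0.0, 1.662]
contact_force: [-13.1, -2.6, 7.8]
gripper_width: 0.0339
time_s: 12.3
position: [0.5966, 0.0294, 0.0045]
tcp_rot: [-3.124, 0.0, 1.662]
contact_force: [-18.1, -3.1, 14.6]
gripper_width: 0.034
```

```bash
python3 -m jog '[[[0,-0.1,0,0,0,0],[0,-0.03,0,0,0,0],[0,0,0,0,0,0]]]'
python3 -m jog '[[[0,0,0,0,0,0],[0,0,0,0,0,0],[0,0,0,0,0,0],[0,0,0,0,0,0],[0,0,0,0,0,0],[0,0,0,0,0,0],[0,0,-0.5,0,0,0],[0,0,-1,0,0,0],[0,0,-1,0,0,0],[0,0,-1,0,0,0],[0,0,-1,0,0,0],[0,0,-1,0,0,0],[0,0,-0.9,0,0,0],[0,0,0,0,0,0],[0,0,0,0,0,0]]]' 0
cat >> h.py <<'E'
Y=.090; C=np.array([.531,.0235]); ex=np.array([np.cos(Y),np.sin(Y)]); ey=np.array([-np.sin(Y),np.cos(Y)])
def B(p): p=np.asarray(p)[...,:2]-C; return np.stack([p@ex,p@ey],-1)
def W(x,y): return C+x*ex+y*ey
E
python3 - <<'E'
from h import *
s,P=cloud("wrist","w5"); f=s["frame"].astype(int)
b=(abs(P[...,2]-.035)<.005)&(f.min(-1)>90)
nn,l,st,_=cv2.connectedComponentsWithStats(b.astype(np.uint8)); k=1+st[1:,4].argmax()
q=B(P[l==k]); r=cv2.minAreaRect(q.astype(np.float32)); print(r)
for lo in (-.15,-.1,0,.1,.15):
    z=q[abs(q[:,1]-lo)<.01]; 
    if len(z)>20: print(lo,np.percentile(z[:,0],[1,99]).round(4))
m=(abs(P[...,2]-.015)<.005)&(f.min(-1)>110)&(P[...,0]<.575); t=B(P[m]); t=t[(abs(t[:,1])<.03)&(abs(t[:,0])<.1)]; print("line y=",np.polyfit(t[:,0],t[:,1],1),len(t))
print(state()["position"],state()["tcp_rot"])
for o in sleeves([cloud("scene")[1],cloud("side")[1]]): print(o)
E
```

```text
time_s: 12.6
position: [0.5966, 0.0294, 0.0045]
tcp_rot: [-3.131, 0.0, 1.662]
contact_force: [-11.0, -1.4, 6.3]
gripper_width: 0.034
time_s: 14.1
position: [0.6028, 0.03, 0.1973]
tcp_rot: [3.14, 0.0, 1.66]
contact_force: [-0.5, -0.2, -0.2]
gripper_width: 0.0857
((0.06548093259334564, -0.0002942979335784912), (0.03552238643169403, 0.36181050539016724), 0.1223270371556282)
-0.15 [0.049 0.083]
-0.1 [0.0488 0.0826]
0 [0.0483 0.0831]
0.1 [0.0482 0.0822]
0.15 [0.0476 0.0819]
line y= [0.02264293 0.00064434] 469
[0.6018668  0.03001153 0.19606886] [-3.14051539e+00 -1.69817739e-04  1.65994936e+00]
(array([ 0.4074, -0.3352]), np.float64(0.0723), np.float64(0.0019), 197, np.float64(0.044))
(array([0.4093, 0.3386]), np.float64(0.1017), np.float64(0.0015), 649, np.float64(0.045))
(array([0.5133, 0.3469]), np.float64(0.1017), np.float64(0.0014), 655, np.float64(0.045))
(array([ 0.5188, -0.3431]), np.float64(0.0723), np.float64(0.0021), 135, np.float64(0.045))
(array([ 0.6159, -0.3311]), np.float64(0.1019), np.float64(0.0017), 566, np.float64(0.043))
(array([0.6228, 0.3174]), np.float64(0.0722), np.float64(0.0015), 254, np.float64(0.044))
(array([ 0.7902, -0.1386]), np.float64(0.0713), np.float64(0.0445), 1468, np.float64(0.13))
(array([0.7845, 0.1405]), np.float64(0.0869), np.float64(0.0224), 1095, np.float64(0.094))
```

View pics/w5.png

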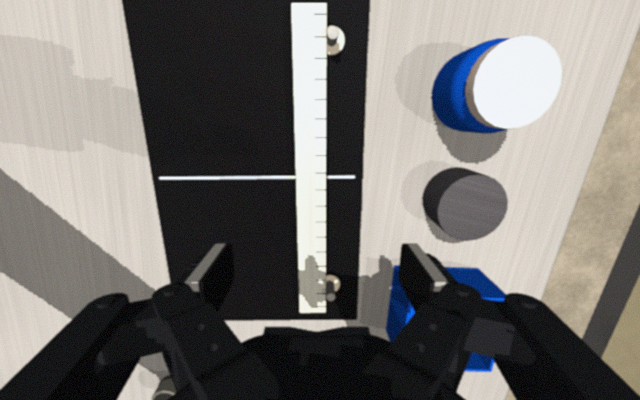

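The bar touches both pins (near edge at board x≈0.048–0.049, middle at y≈0, white line perpendicular to it). The tool axes are now aligned with the board (tool x = board y, tool y = board x). First I'll move tall3 to slot y=+40 mm.

```bash
python3 -m jog '[[[-0.86,-0.044,0,0,0,0],[-0.86,-0.044,0,0,0,0],[-0.86,-0.044,0,0,0,0],[-0.86,-0.044,0,0,0,0],[-0.86,-0.044,0,0,0,0],[-0.86,-0.044,0,0,0,0],[-0.86,-0.044,0,0,0,0],[-0.86,-0.044,0,0,0,0],[-0.86,-0.044,0,0,0,0],[-0.86,-0.044,0,0,0,0],[-0.86,-0.044,0,0,0,0],[-0.86,-0.044,0,0,0,0],[-0.86,-0.044,0,0,0,0],[-0.85,-0.044,0,0,0,0],[0,0,0.6,0,0,0],[0,0,0.6,0,0,0],[0,0,0,0,0,0],[0,0,0,0,0,0]]]' 0
python3 - <<'E'
from h import *
s,P=cloud("wrist")
st=state(); print("tcp B",B(st["position"]).round(4),st["position"][2],st["tcp_rot"][2])
for o in sleeves([cloud("scene")[1],cloud("side")[1]],(.3,.75,-.45,.45)): print(o, B(o[0]).round(4))
E
```

```text
time_s: 16.05
position: [0.6155, -0.3307, 0.1591]
tcp_rot: [-3.139, -0.002, 1.66]
contact_force: [0.0, -0.5, 0.9]
gripper_width: 0.0853
tcp B [ 0.053  -0.3607] 0.16028352993164952 1.6601354995781432
(array([ 0.4069, -0.3585]), np.float64(0.0723), np.float64(0.0019), 157, np.float64(0.047)) [-0.1579 -0.3693]
(array([0.4094, 0.3385]), np.float64(0.1017), np.float64(0.0014), 651, np.float64(0.044)) [-0.0928  0.3247]
(array([0.5133, 0.3468]), np.float64(0.1015), np.float64(0.0014), 658, np.float64(0.044)) [0.0114 0.3236]
(array([ 0.5193, -0.3426]), np.float64(0.0723), np.float64(0.0016), 134, np.float64(0.043)) [-0.0446 -0.3636]
(array([ 0.6159, -0.331 ]), np.float64(0.102), np.float64(0.0015), 566, np.float64(0.045)) [ 0.0527 -0.3607]
(array([0.6228, 0.3173]), np.float64(0.072), np.float64(0.0015), 251, np.float64(0.043)) [0.1178 0.2844]
(array([ 0.7401, -0.137 ]), np.float64(0.0711), np.float64(0.0195), 519, np.float64(0.03)) [ 0.1938 -0.1786]
(array([0.7499, 0.1497]), np.float64(0.0865), np.float64(0.0059), 279, np.float64(0.024)) [0.2294 0.106 ]
```

```bash
python3 -m jog '[[[0,0,0.8,0,0,0],[0,0,0.8,0,0,0],[0,0,0.8,0,0,0],[0,0,0.8,0,0,0],[0,0,0.6,0,0,0],[0,0,0.3,0,0,0],[0,0,0.1,0,0,0],[0,0,0,0,0,0],[0,0,0,0,0,0]]]' 0
python3 -m jog '[[[0,0,0,0,0,0],[0,0,0,0,0,0],[0,0,0,0,0,0],[0,0,0,0,0,0],[0,0,0,0,0,0],[0,0,0,0,0,0],[0,0,0,0,0,0],[0,0,-0.2,0,0,0],[0,0,-0.6,0,0,0],[0,0,-0.8,0,0,0],[0,0,-0.8,0,0,0],[0,0,-0.8,0,0,0],[0,0,0,0,0,0]]]' 1 40
```

```text
time_s: 17.1
position: [0.6172, -0.3317, 0.0361]
tcp_rot: [3.14, 0.001, 1.66]
contact_force: [-0.2, -0.2, 0.6]
gripper_width: 0.0853
time_s: 18.4
position: [0.6184, -0.3323, 0.134]
tcp_rot: [3.136, 0.004, 1.66]
contact_force: [1.1, -0.6, -1.9]
gripper_width: 0.039
```

```bash
python3 -m jog '[[[0.3,-0.05,0,0,0,0],[0.7,-0.08,0,0,0,0],[0.95,-0.08,0,0,0,0],[0.95,-0.08,0,0,0,0],[0.95,-0.08,0,0,0,0],[0.95,-0.08,0,0,0,0],[0.95,-0.08,0,0,0,0],[0.95,-0.08,0,0,0,0],[0.95,-0.08,0,0,0,0],[0.95,-0.08,0,0,0,0],[0.95,-0.08,0,0,0,0],[0.95,-0.08,0,0,0,0],[0.95,-0.08,0,0,0,0],[0.95,-0.08,0,0,0,0],[0.7,-0.08,0,0,0,0],[0.26,-0.04,0,0,0,0],[0,0,0,0,0,0],[0,0,0,0,0,0]]]'
python3 -m jog '[[[0,0,0.5,0,0,0],[0,0,0.8,0,0,0],[0,0,0.7,0,0,0],[0,0,0.4,0,0,0],[0,0,0.1,0,0,0],[0,0,0,0,0,0],[0,0,0,0,0,0]]]'
python3 - <<'E'
from h import *
s=state(); print(B(s["position"]).round(4),s["position"][2])
for n in("scene","side"):
  for o in sleeves([cloud(n)[1]],(.4,.62,-.2,.25)): print(n,o,B(o[0]).round(4))
E
```

```text
time_s: 20.2
position: [0.5438, 0.0643, 0.1298]
tcp_rot: [-3.14, 0.001, 1.66]
contact_force: [0.2, -0.5, -3.5]
gripper_width: 0.0393
time_s: 20.9
position: [0.5454, 0.0646, 0.0565]
tcp_rot: [3.14, 0.0, 1.66]
contact_force: [0.9, -0.0, -2.8]
gripper_width: 0.0392
[0.018  0.0396] 0.056462935056962996
scene (array([0.55  , 0.0664]), np.float64(0.1334), np.float64(0.0091), 555, np.float64(0.116)) [0.0228 0.041 ]
side (array([0.5441, 0.0654]), np.float64(0.1331), np.float64(0.0088), 829, np.float64(0.113)) [0.0168 0.0406]
```

```bash
python3 -m jog '[[[0,0,0.13,0,0,0],[0,0.07,0,0,0,0],[0,0.07,0,0,0,0],[0,0.06,0,0,0,0],[0,0.05,0,0,0,0],[0,0,0,0,0,0]]]'
python3 -m jog '[[[0,0,0.06,0,0,0],[0,0,0.04,0,0,0],[0,0,0,0,0,0]]]'
```

```text
time_s: 21.6
position: [0.5517, 0.0655, 0.0517]
tcp_rot: [-3.141, -0.0, 1.66]
contact_force: [-0.7, 0.7, -2.7]
gripper_width: 0.039
time_s: 21.9
position: [0.5517, 0.0655, 0.0503]
tcp_rot: [3.141, 0.0, 1.66]
contact_force: [-4.5, -0.2, 9.8]
gripper_width: 0.0389
```

```bash
python3 -m jog '[[[0,0,0,0,0,0],[0,0,0,0,0,0],[0,0,0,0,0,0],[0,0,0,0,0,0],[0,0,0,0,0,0],[0,0,-0.3,0,0,0],[0,0,-0.8,0,0,0],[0,0,-0.9,0,0,0],[0,0,-0.9,0,0,0],[0,0,-0.9,0,0,0],[0,0,-0.9,0,0,0],[0,0,0,0,0,0]]]' 0
python3 -m jog '[[[0.8,0.3,0,0,0,0],[0.8,0.3,0,0,0,0],[0.8,0.3,0,0,0,0],[0.8,0.3,0,0,0,0],[0.8,0.3,0,0,0,0],[0.8,0.3,0,0,0,0],[0.8,0.3,0,0,0,0],[0.8,0.3,0,0,0,0],[0.8,0.3,0,0,0,0],[0.8,0.3,0,0,0,0],[0.14,0.08,0,0,0,0],[0,0,0,0,0,0],[0,0,0,0,0,0],[0,0,0,0,0,0]]]'
python3 - <<'E'
from h import *
st=state(); print("tcp B",B(st["position"]).round(4),st["position"][2],st["tcp_rot"][2])
a,b=cloud("scene")[1],cloud("side","s6")[1]
for o in sleeves([a,b],(.3,.69,-.45,.45)): print(o, B(o[0]).round(4))
E
```

```text
time_s: 23.1
position: [0.5549, 0.0657, 0.1946]
tcp_rot: [3.133, 0.0, 1.66]
contact_force: [0.7, -0.1, 0.7]
gripper_width: 0.0851
time_s: 24.5
position: [0.6218, 0.3156, 0.1897]
tcp_rot: [-3.141, 0.001, 1.659]
contact_force: [0.3, -0.1, 0.9]
gripper_width: 0.0854
tcp B [0.1167 0.2828] 0.18970749009178822 1.6589529238065768
(array([ 0.4071, -0.3587]), np.float64(0.0724), np.float64(0.0018), 200, np.float64(0.048)) [-0.1578 -0.3695]
(array([0.4095, 0.3386]), np.float64(0.1016), np.float64(0.0014), 658, np.float64(0.045)) [-0.0927  0.3247]
(array([0.5133, 0.3468]), np.float64(0.1016), np.float64(0.0014), 658, np.float64(0.045)) [0.0114 0.3236]
(array([ 0.519 , -0.3429]), np.float64(0.0727), np.float64(0.0018), 216, np.float64(0.044)) [-0.0449 -0.3638]
(array([0.5514, 0.0658]), np.float64(0.1164), np.float64(0.0016), 770, np.float64(0.05)) [0.0241 0.0403]
(array([0.6229, 0.3174]), np.float64(0.0721), np.float64(0.0013), 251, np.float64(0.045)) [0.1179 0.2845]
```

```bash
python3 -m jog '[[[0.06,0.04,0.8,0,0,0],[0,0,0.9,0,0,0],[0,0,0.9,0,0,0],[0,0,0.9,0,0,0],[0,0,0.9,0,0,0],[0,0,0.7,0,0,0],[0,0,0.4,0,0,0],[0,0,0.15,0,0,0],[0,0,0,0,0,0],[0,0,0,0,0,0]]]' 0
python3 -m jog '[[[0,0,0,0,0,0],[0,0,0,0,0,0],[0,0,0,0,0,0],[0,0,0,0,0,0],[0,0,0,0,0,0],[0,0,0,0,0,0],[0,0,0,0,0,0],[0,0,-0.2,0,0,0],[0,0,-0.6,0,0,0],[0,0,-0.8,0,0,0],[0,0,-0.8,0,0,0],[0,0,-0.8,0,0,0],[0,0,-0.8,0,0,0],[0,0,-0.8,0,0,0],[0,0,-0.5,0,0,0],[0,0,0,0,0,0]]]' 1 40
python3 -m jog '[[[-0.3,-0.1,0,0,0,0],[-0.7,-0.2,0,0,0,0],[-0.9,-0.27,0,0,0,0],[-0.9,-0.27,0,0,0,0],[-0.9,-0.27,0,0,0,0],[-0.9,-0.27,0,0,0,0],[-0.9,-0.27,0,0,0,0],[-0.9,-0.27,0,0,0,0],[-0.9,-0.27,0,0,0,0],[-0.9,-0.27,0,0,0,0],[-0.9,-0.27,0,0,0,0],[-0.9,-0.27,0,0,0,0],[-0.6,-0.2,0,0,0,0],[-0.22,-0.1,0,0,0,0],[0,0,0,0,0,0],[0,0,0,0,0,0],[0,0,0,0,0,0]]]'
python3 - <<'E'
from h import *
s=state(); print(B(s["position"]).round(4),s["position"][2],s["gripper_width"])
E
```

```text
time_s: 25.6
position: [0.6242, 0.3192, 0.0216]
tcp_rot: [3.139, -0.001, 1.66]
contact_force: [-0.4, 0.5, 0.2]
gripper_width: 0.0854
time_s: 27.2
position: [0.6246, 0.3194, 0.1817]
tcp_rot: [3.137, -0.001, 1.66]
contact_force: [-0.1, -1.1, -3.2]
gripper_width: 0.0391
time_s: 28.9
position: [0.5535, -0.0123, 0.179]
tcp_rot: [-3.141, -0.001, 1.661]
contact_force: [-0.0, -0.4, -3.0]
gripper_width: 0.0395
[ 0.0192 -0.0377] 0.17900725419974123 0.03953022600338859
```

```bash
python3 -m jog '[[[-0.07,-0.03,0.7,0,0,0],[0,0,0.9,0,0,0],[0,0,0.9,0,0,0],[0,0,0.9,0,0,0],[0,0,0.7,0,0,0],[0,0,0.4,0,0,0],[0,0,0.15,0,0,0],[0,0,0.07,0,0,0],[0,0,0,0,0,0],[0,0.07,0,0,0,0],[0,0.07,0,0,0,0],[0,0.07,0,0,0,0],[0,0.05,0,0,0,0],[0,0,0,0,0,0]]]'
python3 -m jog '[[[0,0,0.06,0,0,0],[0,0,0.04,0,0,0],[0,0,0,0,0,0]]]'
```

```text
time_s: 30.3
position: [0.5596, -0.0148, 0.0377]
tcp_rot: [-3.14, -0.0, 1.66]
contact_force: [-2.1, -0.9, -0.5]
gripper_width: 0.039
time_s: 30.6
position: [0.5596, -0.0148, 0.0361]
tcp_rot: [-3.141, 0.0, 1.66]
contact_force: [-6.6, -0.3, 12.9]
gripper_width: 0.0391
```

```bash
python3 -m jog '[[[0,0,0,0,0,0],[0,0,0,0,0,0],[0,0,0,0,0,0],[0,0,0,0,0,0],[0,0,0,0,0,0],[0,0,-0.3,0,0,0],[0,0,-0.8,0,0,0],[0,0,-0.9,0,0,0],[0,0,-0.9,0,0,0],[0,0,-0.9,0,0,0],[0,0,-0.9,0,0,0],[0,0,-0.5,0,0,0],[0,0,0,0,0,0]]]' 0
python3 -m jog '[[[0.87,-0.28,0,0,0,0],[0.87,-0.28,0,0,0,0],[0.87,-0.28,0,0,0,0],[0.87,-0.28,0,0,0,0],[0.87,-0.28,0,0,0,0],[0.87,-0.28,0,0,0,0],[0.87,-0.28,0,0,0,0],[0.87,-0.28,0,0,0,0],[0.87,-0.28,0,0,0,0],[0.87,-0.28,0,0,0,0],[0.87,-0.28,0,0,0,0],[0.87,-0.28,0,0,0,0],[0.87,-0.28,0,0,0,0],[0.87,-0.28,0,0,0,0],[0,0,0,0,0,0],[0,0,0,0,0,0],[0,0,0,0,0,0]]]'
python3 - <<'E'
from h import *
st=state(); print("tcp B",B(st["position"]).round(4),st["position"][2],st["tcp_rot"][2])
a,b=cloud("scene")[1],cloud("side","s7")[1]
for o in sleeves([a,b],(.3,.69,-.45,.45)): print(o, B(o[0]).round(4))
E
```

```text
time_s: 31.9
position: [0.5625, -0.0149, 0.194]
tcp_rot: [3.135, 0.001, 1.66]
contact_force: [0.2, -0.1, 0.7]
gripper_width: 0.0854
time_s: 33.6
position: [0.4107, 0.3378, 0.1901]
tcp_rot: [-3.141, 0.001, 1.66]
contact_force: [0.2, -0.4, 0.0]
gripper_width: 0.0855
tcp B [-0.0916  0.3239] 0.19007793644645715 1.659790543198489
(array([ 0.4068, -0.3587]), np.float64(0.072), np.float64(0.0018), 201, np.float64(0.046)) [-0.158  -0.3695]
(array([0.4094, 0.3385]), np.float64(0.1017), np.float64(0.0014), 650, np.float64(0.046)) [-0.0928  0.3247]
(array([0.5133, 0.3469]), np.float64(0.1017), np.float64(0.0014), 661, np.float64(0.044)) [0.0114 0.3237]
(array([ 0.5187, -0.3428]), np.float64(0.0724), np.float64(0.0016), 210, np.float64(0.043)) [-0.0452 -0.3637]
(array([0.5509, 0.0659]), np.float64(0.1167), np.float64(0.0017), 391, np.float64(0.047)) [0.0236 0.0404]
(array([ 0.5591, -0.0164]), np.float64(0.0872), np.float64(0.0016), 331, np.float64(0.048)) [ 0.0244 -0.0423]
```

View pics/s7.png

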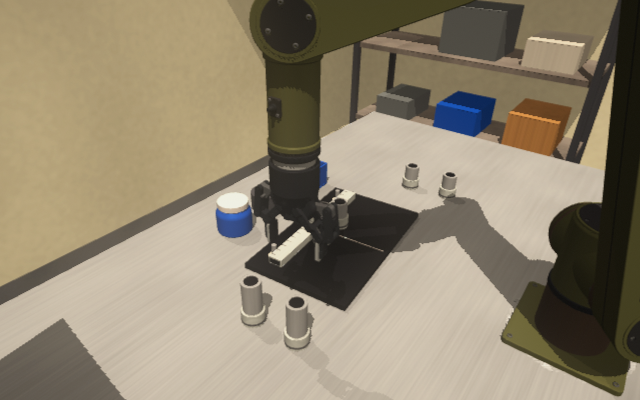

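The side view shows the gripper above tall1, with tall3 and short1 standing at the bar and two shorts still waiting on the right at (411,176) and (449,184). Tall1 goes to slot +92 mm.

```bash
python3 -m jog '[[[0.02,-0.03,0.8,0,0,0],[0,0,0.9,0,0,0],[0,0,0.9,0,0,0],[0,0,0.9,0,0,0],[0,0,0.8,0,0,0],[0,0,0.5,0,0,0],[0,0,0.3,0,0,0],[0,0,0.1,0,0,0],[0,0,0,0,0,0],[0,0,0,0,0,0]]]' 0
python3 -m jog '[[[0,0,0,0,0,0],[0,0,0,0,0,0],[0,0,0,0,0,0],[0,0,0,0,0,0],[0,0,0,0,0,0],[0,0,0,0,0,0],[0,0,0,0,0,0],[0,0,-0.2,0,0,0],[0,0,-0.6,0,0,0],[0,0,-0.8,0,0,0],[0,0,-0.8,0,0,0],[0,0,-0.8,0,0,0],[0,0,-0.8,0,0,0],[0,0,-0.2,0,0,0],[0,0,0,0,0,0]]]' 1 40
python3 -m jog '[[[-0.3,0.15,0,0,0,0],[-0.7,0.33,0,0,0,0],[-0.85,0.41,0,0,0,0],[-0.85,0.41,0,0,0,0],[-0.85,0.41,0,0,0,0],[-0.85,0.41,0,0,0,0],[-0.85,0.41,0,0,0,0],[-0.85,0.41,0,0,0,0],[-0.85,0.41,0,0,0,0],[-0.6,0.28,0,0,0,0],[-0.21,0.1,0,0,0,0],[0,0,0,0,0,0],[0,0,0,0,0,0],[0,0,0,0,0,0]]]'
python3 - <<'E'
from h import *
s=state(); print(B(s["position"]).round(4),s["position"][2],s["gripper_width"])
E
```

```text
time_s: 34.7
position: [0.4107, 0.3395, 0.0355]
tcp_rot: [3.14, -0.001, 1.66]
contact_force: [0.2, -0.0, 0.6]
gripper_width: 0.0855
time_s: 36.2
position: [0.4103, 0.3395, 0.1613]
tcp_rot: [3.14, -0.001, 1.66]
contact_force: [-0.2, -0.2, -4.1]
gripper_width: 0.0388
time_s: 37.6
position: [0.5412, 0.1181, 0.1603]
tcp_rot: [-3.14, -0.0, 1.661]
contact_force: [0.1, -0.6, -3.1]
gripper_width: 0.0392
[0.0186 0.0933] 0.16028591909514664 0.03918448323354983
```

```bash
python3 -m jog '[[[-0.03,0,0.6,0,0,0],[0,0,0.9,0,0,0],[0,0,0.9,0,0,0],[0,0,0.7,0,0,0],[0,0,0.35,0,0,0],[0,0,0.15,0,0,0],[0,0,0,0,0,0],[0,0.07,0,0,0,0],[0,0.07,0,0,0,0],[0,0.06,0,0,0,0],[0,0.05,0,0,0,0],[0,0,0,0,0,0]]]'
python3 -m jog '[[[0,0,0.06,0,0,0],[0,0,0.04,0,0,0],[0,0,0,0,0,0]]]'
```

```text
time_s: 38.8
position: [0.5474, 0.1169, 0.0528]
tcp_rot: [-3.137, -0.0, 1.66]
contact_force: [-5.5, -0.6, 0.6]
gripper_width: 0.0391
time_s: 39.1
position: [0.5474, 0.1168, 0.0503]
tcp_rot: [-3.138, 0.0, 1.66]
contact_force: [-7.0, -0.6, 5.7]
gripper_width: 0.0392
```

```bash
python3 -m jog '[[[0,0,0,0,0,0],[0,0,0,0,0,0],[0,0,0,0,0,0],[0,0,0,0,0,0],[0,0,0,0,0,0],[0,0,-0.3,0,0,0],[0,0,-0.8,0,0,0],[0,0,-0.9,0,0,0],[0,0,-0.9,0,0,0],[0,0,-0.9,0,0,0],[0,0,-0.8,0,0,0],[0,0,0,0,0,0]]]' 0
python3 -m jog '[[[0.86,-0.053,0,0,0,0],[0.86,-0.053,0,0,0,0],[0.86,-0.053,0,0,0,0],[0.86,-0.053,0,0,0,0],[0.86,-0.053,0,0,0,0],[0.86,-0.053,0,0,0,0],[0.86,-0.053,0,0,0,0],[0.86,-0.053,0,0,0,0],[0.86,-0.053,0,0,0,0],[0,0,0,0,0,0],[0,0,0,0,0,0],[0,0,0,0,0,0]]]'
python3 - <<'E'
from h import *
st=state(); print("tcp B",B(st["position"]).round(4),st["position"][2],st["tcp_rot"][2])
a,b=cloud("scene")[1],cloud("side")[1]
for o in sleeves([a,b],(.3,.69,-.45,.45)): print(o, B(o[0]).round(4))
E
```

```text
time_s: 40.3
position: [0.5525, 0.1175, 0.1922]
tcp_rot: [3.133, -0.0, 1.66]
contact_force: [0.2, -0.1, -0.3]
gripper_width: 0.0851
time_s: 41.5
position: [0.5145, 0.3461, 0.1872]
tcp_rot: [-3.141, 0.001, 1.66]
contact_force: [-0.0, 0.3, 0.2]
gripper_width: 0.0853
tcp B [0.0125 0.3228] 0.1871559048710775 1.6596940085332819
(array([ 0.4074, -0.3589]), np.float64(0.0723), np.float64(0.0019), 197, np.float64(0.044)) [-0.1575 -0.3697]
(array([0.5132, 0.3468]), np.float64(0.1016), np.float64(0.0014), 659, np.float64(0.044)) [0.0113 0.3236]
(array([ 0.5191, -0.3429]), np.float64(0.0721), np.float64(0.0016), 211, np.float64(0.044)) [-0.0448 -0.3638]
(array([0.5461, 0.1014]), np.float64(0.1167), np.float64(0.017), 1434, np.float64(0.054)) [0.022  0.0762]
(array([ 0.5591, -0.0166]), np.float64(0.0867), np.float64(0.0017), 405, np.float64(0.046)) [ 0.0244 -0.0425]
```

```bash
python3 -m jog '[[[0.02,-0.03,0.8,0,0,0],[0,0,0.9,0,0,0],[0,0,0.9,0,0,0],[0,0,0.9,0,0,0],[0,0,0.8,0,0,0],[0,0,0.5,0,0,0],[0,0,0.2,0,0,0],[0,0,0.1,0,0,0],[0,0,0,0,0,0],[0,0,0,0,0,0]]]' 0
python3 -m jog '[[[0,0,0,0,0,0],[0,0,0,0,0,0],[0,0,0,0,0,0],[0,0,0,0,0,0],[0,0,0,0,0,0],[0,0,0,0,0,0],[0,0,0,0,0,0],[0,0,-0.2,0,0,0],[0,0,-0.6,0,0,0],[0,0,-0.8,0,0,0],[0,0,-0.8,0,0,0],[0,0,-0.8,0,0,0],[0,0,-0.8,0,0,0],[0,0,-0.2,0,0,0],[0,0,0,0,0,0]]]' 1 40
python3 -m jog '[[[-0.3,0.02,0,0,0,0],[-0.7,0.03,0,0,0,0],[-0.83,0.04,0,0,0,0],[-0.83,0.04,0,0,0,0],[-0.83,0.04,0,0,0,0],[-0.83,0.04,0,0,0,0],[-0.83,0.04,0,0,0,0],[-0.6,0.01,0,0,0,0],[-0.25,0,0,0,0,0],[0,0,0,0,0,0],[0,0,0,0,0,0],[0,0,0,0,0,0]]]'
python3 - <<'E'
from h import *
s=state(); print(B(s["position"]).round(4),s["position"][2],s["gripper_width"])
E
```

```text
time_s: 42.6
position: [0.5146, 0.3479, 0.0357]
tcp_rot: [3.14, -0.001, 1.66]
contact_force: [0.4, 0.0, 0.2]
gripper_width: 0.0852
time_s: 44.1
position: [0.5143, 0.3478, 0.1612]
tcp_rot: [3.14, -0.001, 1.66]
contact_force: [0.5, -0.3, -3.3]
gripper_width: 0.0391
time_s: 45.3
position: [0.5373, 0.1698, 0.1604]
tcp_rot: [-3.141, -0.0, 1.661]
contact_force: [0.3, -0.4, -3.4]
gripper_width: 0.039
[0.0195 0.1452] 0.16036717940970482 0.03900695964416557
```

```bash
python3 -m jog '[[[-0.02,0,0.6,0,0,0],[0,0,0.9,0,0,0],[0,0,0.9,0,0,0],[0,0,0.7,0,0,0],[0,0,0.35,0,0,0],[0,0,0.15,0,0,0],[0,0,0,0,0,0],[0,0.07,0,0,0,0],[0,0.06,0,0,0,0],[0,0.05,0,0,0,0],[0,0.04,0,0,0,0],[0,0,0,0,0,0]]]'
python3 -m jog '[[[0,0,0.06,0,0,0],[0,0,0.04,0,0,0],[0,0,0,0,0,0]]]'
```

```text
time_s: 46.5
position: [0.5424, 0.1689, 0.0529]
tcp_rot: [-3.138, -0.0, 1.66]
contact_force: [-4.9, 0.8, 0.8]
gripper_width: 0.0389
time_s: 46.8
position: [0.5424, 0.1687, 0.0503]
tcp_rot: [-3.139, 0.0, 1.66]
contact_force: [-6.5, -0.5, 5.1]
gripper_width: 0.0393
```

```bash
python3 -m jog '[[[0,0,0,0,0,0],[0,0,0,0,0,0],[0,0,0,0,0,0],[0,0,0,0,0,0],[0,0,0,0,0,0],[0,0,-0.3,0,0,0],[0,0,-0.8,0,0,0],[0,0,-0.9,0,0,0],[0,0,-0.9,0,0,0],[0,0,-0.9,0,0,0],[0,0,-0.8,0,0,0],[0,0,0,0,0,0]]]' 0
python3 -m jog '[[[-0.89,-0.123,0,0,0,0],[-0.89,-0.123,0,0,0,0],[-0.89,-0.123,0,0,0,0],[-0.89,-0.123,0,0,0,0],[-0.89,-0.123,0,0,0,0],[-0.89,-0.123,0,0,0,0],[-0.89,-0.123,0,0,0,0],[-0.89,-0.123,0,0,0,0],[-0.89,-0.123,0,0,0,0],[-0.89,-0.123,0,0,0,0],[-0.89,-0.123,0,0,0,0],[-0.89,-0.123,0,0,0,0],[-0.89,-0.123,0,0,0,0],[-0.89,-0.123,0,0,0,0],[-0.89,-0.123,0,0,0,0],[-0.89,-0.123,0,0,0,0],[-0.89,-0.123,0,0,0,0],[-0.89,-0.123,0,0,0,0],[-0.89,-0.123,0,0,0,0],[0,0,0,0,0,0]]]'
python3 -m jog '[[[0,0,0.5,0,0,0],[0,0,0,0,0,0],[0,0,0,0,0,0]]]'
python3 - <<'E'
from h import *
st=state(); print("tcp B",B(st["position"]).round(4),st["position"][2],st["tcp_rot"][2])
a,b=cloud("scene")[1],cloud("side")[1]
for o in sleeves([a,b],(.3,.69,-.45,.45)): print(o, B(o[0]).round(4))
E
```

```text
time_s: 48.0
position: [0.547, 0.1697, 0.1922]
tcp_rot: [3.133, -0.001, 1.66]
contact_force: [1.0, 0.1, -1.2]
gripper_width: 0.0852
time_s: 50.0
position: [0.5191, -0.3459, 0.1867]
tcp_rot: [-3.141, 0.001, 1.657]
contact_force: [0.0, -0.4, 0.2]
gripper_width: 0.0851
time_s: 50.3
position: [0.519, -0.3414, 0.172]
tcp_rot: [-3.14, -0.002, 1.66]
contact_force: [0.7, -0.2, -0.6]
gripper_width: 0.0853
tcp B [-0.0448 -0.3624] 0.17199183833960624 1.6603304842238265
(array([ 0.4071, -0.3586]), np.float64(0.0721), np.float64(0.0017), 202, np.float64(0.043)) [-0.1577 -0.3694]
(array([ 0.519 , -0.3429]), np.float64(0.0722), np.float64(0.0016), 203, np.float64(0.045)) [-0.0449 -0.3638]
(array([0.5474, 0.1189]), np.float64(0.1163), np.float64(0.0305), 2108, np.float64(0.058)) [0.0249 0.0935]
(array([ 0.5591, -0.0164]), np.float64(0.0868), np.float64(0.0016), 409, np.float64(0.047)) [ 0.0244 -0.0423]
```

```bash
python3 -m jog '[[[-0.04,0,0.8,0,0,0],[0,0,0.9,0,0,0],[0,0,0.9,0,0,0],[0,0,0.9,0,0,0],[0,0,0.8,0,0,0],[0,0,0.5,0,0,0],[0,0,0.2,0,0,0],[0,0,0.07,0,0,0],[0,0,0,0,0,0],[0,0,0,0,0,0]]]' 0
python3 -m jog '[[[0,0,0,0,0,0],[0,0,0,0,0,0],[0,0,0,0,0,0],[0,0,0,0,0,0],[0,0,0,0,0,0],[0,0,0,0,0,0],[0,0,0,0,0,0],[0,0,-0.2,0,0,0],[0,0,-0.6,0,0,0],[0,0,-0.8,0,0,0],[0,0,-0.8,0,0,0],[0,0,-0.8,0,0,0],[0,0,-0.8,0,0,0],[0,0,-0.3,0,0,0],[0,0,0,0,0,0]]]' 1 40
python3 -m jog '[[[0.3,0.08,0,0,0,0],[0.7,0.16,0,0,0,0],[0.9,0.21,0,0,0,0],[0.9,0.21,0,0,0,0],[0.9,0.21,0,0,0,0],[0.9,0.21,0,0,0,0],[0.9,0.21,0,0,0,0],[0.9,0.21,0,0,0,0],[0.9,0.21,0,0,0,0],[0.9,0.21,0,0,0,0],[0.6,0.15,0,0,0,0],[0.19,0.06,0,0,0,0],[0,0,0,0,0,0],[0,0,0,0,0,0],[0,0,0,0,0,0]]]'
python3 - <<'E'
from h import *
s=state(); print(B(s["position"]).round(4),s["position"][2],s["gripper_width"])
E
```

```text
time_s: 51.4
position: [0.5205, -0.3442, 0.0218]
tcp_rot: [3.14, 0.001, 1.66]
contact_force: [0.2, 0.4, -0.1]
gripper_width: 0.0852
time_s: 52.9
position: [0.5204, -0.3441, 0.1506]
tcp_rot: [3.14, 0.002, 1.66]
contact_force: [0.6, 0.6, -3.1]
gripper_width: 0.0391
time_s: 54.4
position: [0.559, -0.0703, 0.1493]
tcp_rot: [-3.141, 0.0, 1.659]
contact_force: [0.5, 0.2, -3.0]
gripper_width: 0.0394
[ 0.0195 -0.0959] 0.14925269787126028 0.039363342711288704
```

```bash
python3 -m jog '[[[0.03,0,0.6,0,0,0],[0,0,0.9,0,0,0],[0,0,0.9,0,0,0],[0,0,0.7,0,0,0],[0,0,0.4,0,0,0],[0,0,0.15,0,0,0],[0,0,0,0,0,0],[0,0.07,0,0,0,0],[0,0.06,0,0,0,0],[0,0.05,0,0,0,0],[0,0.04,0,0,0,0],[0,0,0,0,0,0]]]'
python3 -m jog '[[[0,0,0.06,0,0,0],[0,0,0.06,0,0,0],[0,0,0,0,0,0]]]'
```

```text
time_s: 55.6
position: [0.5648, -0.0679, 0.0403]
tcp_rot: [-3.14, 0.0, 1.66]
contact_force: [-3.8, -1.3, -0.8]
gripper_width: 0.0392
time_s: 55.9
position: [0.5648, -0.0677, 0.0362]
tcp_rot: [-3.14, -0.001, 1.66]
contact_force: [-5.3, -0.3, 1.8]
gripper_width: 0.0392
```

```bash
python3 -m jog '[[[0,0,0.02,0,0,0],[0,0,0,0,0,0],[0,0,0,0,0,0],[0,0,0,0,0,0],[0,0,0,0,0,0],[0,0,-0.3,0,0,0],[0,0,-0.8,0,0,0],[0,0,-0.9,0,0,0],[0,0,-0.9,0,0,0],[0,0,-0.9,0,0,0],[0,0,-0.8,0,0,0],[0,0,0,0,0,0]]]' 0
python3 -m jog '[[[-0.835,-0.555,0,0,0,0],[-0.835,-0.555,0,0,0,0],[-0.835,-0.555,0,0,0,0],[-0.835,-0.555,0,0,0,0],[-0.835,-0.555,0,0,0,0],[-0.835,-0.555,0,0,0,0],[-0.835,-0.555,0,0,0,0],[-0.835,-0.555,0,0,0,0],[-0.835,-0.555,0,0,0,0],[-0.835,-0.555,0,0,0,0],[-0.835,-0.555,0,0,0,0],[0,0,0,0,0,0],[0,0,0,0,0,0],[0,0,0,0,0,0]]]'
python3 - <<'E'
from h import *
st=state(); print("tcp B",B(st["position"]).round(4),st["position"][2],st["tcp_rot"][2])
a,b=cloud("scene")[1],cloud("side")[1]
for o in sleeves([a,b],(.3,.69,-.45,.45)): print(o, B(o[0]).round(4))
E
```

```text
time_s: 57.1
position: [0.5687, -0.0684, 0.1785]
tcp_rot: [3.133, 0.002, 1.66]
contact_force: [1.2, -0.5, 1.0]
gripper_width: 0.085
time_s: 58.5
position: [0.4079, -0.3576, 0.1734]
tcp_rot: [-3.141, -0.001, 1.66]
contact_force: [-0.0, 0.2, -0.4]
gripper_width: 0.0851
tcp B [-0.1569 -0.3685] 0.17343999050534822 1.6601633286666064
(array([ 0.407, -0.359]), np.float64(0.0723), np.float64(0.0019), 198, np.float64(0.044)) [-0.1579 -0.3698]
(array([0.5473, 0.1185]), np.float64(0.1166), np.float64(0.0305), 2114, np.float64(0.058)) [0.0248 0.0932]
(array([ 0.5602, -0.0317]), np.float64(0.0871), np.float64(0.0168), 740, np.float64(0.051)) [ 0.0241 -0.0576]
```

```bash
python3 -m jog '[[[-0.04,-0.03,0.8,0,0,0],[0,0,0.9,0,0,0],[0,0,0.9,0,0,0],[0,0,0.9,0,0,0],[0,0,0.8,0,0,0],[0,0,0.5,0,0,0],[0,0,0.2,0,0,0],[0,0,0.1,0,0,0],[0,0,0,0,0,0],[0,0,0,0,0,0]]]' 0
python3 -m jog '[[[0,0,0,0,0,0],[0,0,0,0,0,0],[0,0,0,0,0,0],[0,0,0,0,0,0],[0,0,0,0,0,0],[0,0,0,0,0,0],[0,0,0,0,0,0],[0,0,-0.2,0,0,0],[0,0,-0.6,0,0,0],[0,0,-0.8,0,0,0],[0,0,-0.8,0,0,0],[0,0,-0.8,0,0,0],[0,0,-0.8,0,0,0],[0,0,-0.3,0,0,0],[0,0,0,0,0,0]]]' 1 40
python3 -m jog '[[[0.3,0.24,0,0,0,0],[0.6,0.47,0,0,0,0],[0.8,0.63,0,0,0,0],[0.8,0.63,0,0,0,0],[0.8,0.63,0,0,0,0],[0.8,0.63,0,0,0,0],[0.8,0.63,0,0,0,0],[0.8,0.63,0,0,0,0],[0.8,0.63,0,0,0,0],[0.6,0.47,0,0,0,0],[0.36,0.28,0,0,0,0],[0,0,0,0,0,0],[0,0,0,0,0,0],[0,0,0,0,0,0]]]'
python3 - <<'E'
from h import *
s=state(); print(B(s["position"]).round(4),s["position"][2],s["gripper_width"])
E
```

```text
time_s: 59.6
position: [0.4078, -0.3604, 0.0218]
tcp_rot: [3.14, 0.001, 1.66]
contact_force: [-0.6, 0.1, 0.5]
gripper_width: 0.0854
time_s: 61.1
position: [0.4076, -0.3604, 0.1508]
tcp_rot: [3.14, 0.002, 1.66]
contact_force: [0.8, -0.5, -3.5]
gripper_width: 0.0388
time_s: 62.5
position: [0.5616, -0.122, 0.1494]
tcp_rot: [-3.14, -0.0, 1.659]
contact_force: [-0.2, 0.5, -3.1]
gripper_width: 0.0391
[ 0.0174 -0.1477] 0.1493879431827731 0.03908470638891012
```

```bash
python3 -m jog '[[[0.03,0.05,0.6,0,0,0],[0,0,0.9,0,0,0],[0,0,0.9,0,0,0],[0,0,0.7,0,0,0],[0,0,0.4,0,0,0],[0,0,0.15,0,0,0],[0,0,0,0,0,0],[0,0.07,0,0,0,0],[0,0.06,0,0,0,0],[0,0.05,0,0,0,0],[0,0.04,0,0,0,0],[0,0,0,0,0,0]]]'
python3 -m jog '[[[0,0,0.06,0,0,0],[0,0,0.06,0,0,0],[0,0,0,0,0,0]]]'
```

```text
time_s: 63.7
position: [0.5694, -0.1198, 0.0406]
tcp_rot: [-3.14, 0.0, 1.66]
contact_force: [-4.1, -2.5, -0.8]
gripper_width: 0.0391
time_s: 64.0
position: [0.5694, -0.1194, 0.0365]
tcp_rot: [-3.14, -0.001, 1.66]
contact_force: [-4.6, -1.1, -0.4]
gripper_width: 0.0392
```

```bash
python3 -m jog '[[[0,0,0.05,0,0,0],[0,0,0,0,0,0]]]'
python3 -m jog '[[[0,0,0,0,0,0],[0,0,0,0,0,0],[0,0,0,0,0,0],[0,0,0,0,0,0],[0,0,0,0,0,0],[0,0,-0.3,0,0,0],[0,0,-0.8,0,0,0],[0,0,-0.9,0,0,0],[0,0,-0.9,0,0,0],[0,0,-0.9,0,0,0],[0,0,-0.8,0,0,0],[-0.9,-0.2,0,0,0,0],[-0.9,-0.2,0,0,0,0],[-0.9,-0.2,0,0,0,0],[-0.9,-0.2,0,0,0,0],[-0.9,-0.2,0,0,0,0],[-0.9,-0.2,0,0,0,0],[-0.9,-0.2,0,0,0,0],[-0.9,-0.2,0,0,0,0],[0,0,0,0,0,0]]]' 0
python3 - <<'E'
from h import *
a,b=cloud("scene","f1"),cloud("side","f2")
for n,(s,P) in zip(("scene","side"),(a,b)):
    p=P.reshape(-1,3); p=p[np.isfinite(p).all(1)]; q=B(p)
    for y0,h in((.144,.115),(.092,.115),(.040,.115),(-.042,.085),(-.094,.085),(-.146,.085)):
        m=(p[:,2]>.05)&(p[:,2]<h-.005)&(abs(q[:,0]-.024)<.03)&(abs(q[:,1]-y0)<.0245)
        t=(p[:,2]>h-.006)&(abs(q[:,0]-.024)<.03)&(abs(q[:,1]-y0)<.0245)
        c,e=fitc(np.c_[q[m],p[m,2]],.02); print(n,y0,c.round(4),e.round(4),m.sum(),"top",np.percentile(p[t,2],[50,95]).round(4))
    f=s["frame"].astype(int).reshape(-1,3)[np.isfinite(P.reshape(-1,3)).all(1)]
    g=(abs(p[:,2]-.035)<.004)&(f.min(1)>110)&(abs(q[:,0]-.066)<.03)&(abs(q[:,1])<.19)
    for lo in(-.15,-.1,-.05,0,.05,.1,.15):
        z=q[g&(abs(q[:,1]-lo)<.02),0]
        if len(z)>10: print(lo,"far edge",np.percentile(z,98).round(4),end="; ")
    print()
E
```

```text
time_s: 64.2
position: [0.5694, -0.1194, 0.0364]
tcp_rot: [-3.14, -0.0, 1.66]
contact_force: [-8.1, 0.1, 10.4]
gripper_width: 0.039
time_s: 66.2
position: [0.5417, -0.343, 0.1739]
tcp_rot: [3.141, 0.003, 1.657]
contact_force: [1.3, 0.6, 1.3]
gripper_width: 0.0858
scene 0.144 [0.0228 0.1432] 0.0016 340 top [0.1151 0.1172]
scene 0.092 [0.0231 0.0909] 0.0016 338 top [0.1149 0.1169]
scene 0.04 [0.0237 0.0405] 0.0015 349 top [0.1152 0.117 ]
scene -0.042 [ 0.024  -0.0423] 0.0014 179 top [0.0851 0.0871]
scene -0.094 [ 0.0243 -0.0924] 0.0015 182 top [0.0851 0.0872]
scene -0.146 [ 0.0246 -0.1441] 0.0013 188 top [0.0852 0.0869]
-0.15 far edge 0.0852; -0.1 far edge 0.085; -0.05 far edge 0.0844; 0 far edge 0.0846; 0.05 far edge 0.0843; 0.1 far edge 0.0836; 0.15 far edge 0.0834; 
side 0.144 [0.024  0.1424] 0.0011 394 top [0.1145 0.1164]
side 0.092 [0.0244 0.0905] 0.0012 275 top [0.1143 0.1161]
side 0.04 [0.0247 0.04  ] 0.0015 239 top [0.1143 0.1166]
side -0.042 [ 0.0251 -0.0426] 0.0015 160 top [0.0842 0.0859]
side -0.094 [ 0.0255 -0.0926] 0.0015 96 top [0.0842 0.086 ]
side -0.146 [ 0.026  -0.1443] 0.0019 94 top [0.0838 0.0862]
-0.15 far edge 0.0895; 0.1 far edge 0.0829; 0.15 far edge 0.0879;
```

View pics/f1.png

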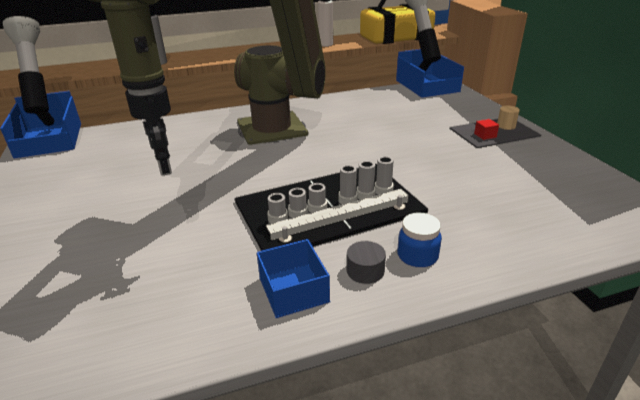

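View pics/f2.png

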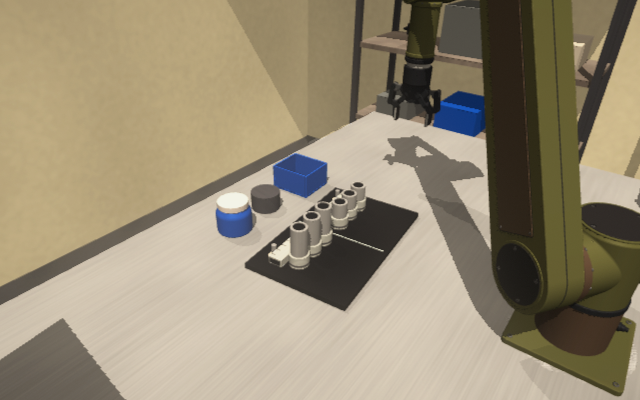

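Both views show three talls to the left of the white line and three shorts to the right, all upright in one row against the bar. The bar is still on both pins and the bystanders have not moved. The fitted sleeve axes run parallel to the bar and sit about 24 mm from its near edge.

```bash
python3 -c "from workcell import *; print(sign_off())"
```

```text
the job is handed in; nothing more can be done
None
```

The job is handed in, and every check I made before signing off was inside the limits. The hand-in itself gives no verdict.

**What I did:** I gripped the straightedge at its middle and slid it along the board until it stopped against the pins. Its middle is within about 1 mm of the white line. Then I stood all six sleeves against its near edge:

| Sleeves | Distance from the centre line (board y) |
|---|---|
| Tall | about +40, +91 and +143 mm |
| Short | about −42, −92 and −144 mm |

**Last checks:**
- **Sleeves:** In both camera views every sleeve axis is at board x between 22.8 and 26.0 mm (allowed 20.5 to 30). The tops are at the right heights for upright sleeves, and the row runs parallel to the bar.
- **Straightedge:** From the scene camera the far edge is at x ≈ 83 to 85 mm, against 84 mm for contact with the pins. A slope of about 6 mrad in that edge also shows in the row, so it is probably error in my estimate of the board's angle.
- **Bystanders:** In the final pictures the bin, tub and slug have not visibly moved. I did not measure them.

**What disagreed or went wrong:**
- **Height offset:** The reported TCP height puts the grasp point about 36 mm lower than the cameras show. The first attempt to grip the bar closed above it, and I corrected for the offset after that.
- **First push:** It stopped about 6 mm short of the pins because the fingertips dragged on the board. I raised them slightly and finished the push.
- **Side camera:** Its far-edge readings for the bar scattered between 83 and 90 mm because the pins got into the fit, so I relied on the scene camera.
- **Knocked sleeve:** One short sleeve was knocked about 24 mm aside during the run. I measured it again before picking it up.

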